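Hold a sprung tilt fixture at ten degrees for a tack weld

ROBOT

A 6-joint arm with a two-finger parallel gripper is mounted at the origin on the work surface. World frame = base frame: x ahead of the robot, y to its left, z up, the work surface at z = 0. Lengths are in mm, angles in rad, forces in N, time in s.
With the tool pointing down it reaches from about 275 to 875 mm from the base axis. Payload 12.5 kg.
Tool frame: the origin (TCP) lies between the finger pads; the fingertips stand 25 mm ahead of it and the grasp point (between the pads) lies 6 mm ahead of it; z points along the fingers, y is the line along which they close (so a half turn about z gives the same grasp; the last joint's range is limited). The gripper opens to 85 mm and grips with 20 to 120 N. Pads are 22 mm wide; open, the fingers measure 114 mm over their backs; the gripper's body (76 mm by 85 mm) begins 54 mm behind the grasp point. The pads swing forward as they close: fully open they stand 13 mm farther back than shut.
Start: joints at [-1.412, 0.351, 1.652, -0, 1.139, -0.085], TCP at [132.786, -533.716, 228.19] pointing down, gripper open.
Joint ranges: [-2.75, 2.75], [-0.79, 2.1], [0.01, 2.65], [-1.57, 4.71], [0.07, 3.14], [-2.87, 2.87]. Speed limits (rad/s): [2.22, 2.22, 2.79, 3.14, 3.14, 3.14].

INTERFACE

Orientations are given as [roll, pitch, yaw] about the fixed x, y, z axes, in that order (R = Rz(yaw) Ry(pitch) Rx(roll)).
In Python, from rig import bot, viewer, regions_of, landmark_of gives the robot as it stands.
- The arm moves only by the tool apply_moves, never from a script. Its argument "deltas" is a list of rows, each a list of 5 numbers: the shift along the tool's x, y, z in cm, then the turn about the tool's z in rad, then the finger opening in cm, from 0 to 8.54. A call has 1 to 10 rows; each row is the pose to reach, as a shift and turn from the pose commanded when the call began, along the tool's axes at that moment; what a row does not reach only later rows make up. A row lasts 1/10 s, in which the tool goes at most 50 mm and 8.59 degrees, less where a joint would pass 70% of its speed; a pose out of reach is approached as far as the arm can. A call with a gripper value outside its range is refused whole. The fingers move at their own pace and stop on an object; the grip force is fixed at half the most. Time passes only in rows, so rows that repeat a pose let the fingers close. It gives the time, the measured TCP pose, the force, the opening and the grip force at its end, in the units of the state.
- bot.state(): the state, without advancing time (a new reading comes with each control period).
- viewer.read_camera(name): name is "scene" or "side" or "wrist"; returns (picture, depth): 384x512x3 uint8, red, green, blue; 384x512 float32, mm along the optical axis (not along the pixel's ray), 0 where there is no reading.
- viewer.calibration(name): a dict with "fx", "fy", "cx", "cy" (pixels), "rvec" (rotation vector, rad) and "tvec" (3), from world to camera coordinates, as OpenCV has them. Camera axes: x right, y down, z forward; pixel columns grow to the right and rows downward; lengths in mm; the calibration is good to about 2 mm. A picture is of the moment at which its call begins: read the wrist's pose just before it. calibration takes no time and is no camera call; for the wrist camera it gives the pose at the moment of the call.
- bot.close_job(): hands the job in; it is judged then, once.
Trained networks look in the newest picture that a camera, given by its name, has taken for a name from the list of things; names that differ only in an ending like _2 or _b are one class to them, and where a whole thing is asked for, a point or a joint stands for the part that bears it (a point fixed in the world has none). Each returns a list of dicts, best first, with "conf" (0 to 1); they miss things now and then, are a little off and sometimes report something else, mostly with a low value. They report only what shows in the picture. A call takes as long as a camera call.
- regions_of(camera, query): "mask" (384x512 bool, what is visible of it).
- landmark_of(camera, query): "centre" ([x, y, z] in mm, in world coordinates, good to about 4 mm: a listed point, or the origin of a listed thing).
The state is a dict: "t": time; "qpos": joint angles; "qvel": joint speeds; "joint_efforts": joint torques, N m; "ee_pos": TCP position; "tcp_rot": TCP orientation; "contact_force": force on the tool from outside, world axes, zero at the start; "torque": the same for the moment, N m; "grip_width": finger opening in mm; "finger_force": force on a finger pad.
Only numpy, scipy, OpenCV 4.12 (cv2) and the standard library are available. Lean on these libraries where they do the work, as an engineer would, in place of code of your own. Each camera call takes 0.05 s, during which the arm holds its last target. There are 200 camera calls.

TASK

The weldment clamped on the blue tilt fixture is hot, so work the fixture only by the red handle of its lever: bring the table up off its rear rest to 10 degrees of tilt towards the robot and keep it within 5 degrees of that for at least 6 seconds while I tack it, never letting it swing on over to its front rest. Then lower it gently back onto the rear rest, without letting it drop, and let go of the lever. Do not touch the table or the weldment, and leave the other things on the bench where they are.

Things in the scene. Friction and masses are not known exactly. Their poses are not given: they have to be found in the camera images.
- fixture: Bench tilt fixture: blue base plate 340 x 430 x 12 mm, two pedestals (y = +-166 mm) carrying a horizontal shaft; white degree disc on the +y side with a green mark at 10 degrees. Origin: centre of the underside, on the bench; x axis to the rear (away from the robot at yaw 0), y along the shaft, z up. Place and yaw change; it does not move.
- pivot (a point): Point on the shaft axis midway between the pedestals, 150 mm above the bench; fixed, same axes as the fixture. Table and lever both turn about the line through this point along the fixture's y.
- tilt (a joint): Tilt of the table, rad: 0 level, positive = towards the robot (edge on the fixture's -x side down), negative = to the rear. 10 degrees = 0.175. Rests stop it at -0.35 (rear, where it starts) and +0.35 (front). Top-heavy and less stiffly sprung than that: with the hand still it falls to one rest or the other (e-fold in 0.5 to 1.1 s). Bearing: friction 0.004 N m, damping 0.05 N m s/rad.
- lever (a joint): Angle of the hand lever relative to the table, rad: 0 = square to it, positive = leaned further towards the robot. A torsion spring of 1.5 N m/rad joins them: it turns the table with 1.5 x this angle, in the same sense. Lever from upright = tilt + lever. Ends at +-1.0, damping 0.03 N m s/rad; let go, it springs back to about 0. Lever: 0.16 kg, centre of mass 87 mm from the shaft.
- grip (a point): Middle of the red handle on the lever: a round bar, 30 mm in diameter, 80 mm long, lying along the fixture's y and free at its outer (-y) end; 160 mm from the shaft axis. In the fixture's frame: x = -160 mm sin(a), y = -272 mm, z = 150 mm + 160 mm cos(a), a = tilt + lever; 41 mm beyond the lever's 14 mm rod. Grip it from above, fingers closing across it. Its axes turn with the lever.
- top_plate: Steel table plate, 460 (x) x 270 (y) x 15 mm, 14.6 kg, origin at its centre, 4 mm above the shaft when level; turns with joint tilt. Table with weldment: inertia about the shaft 0.28 kg m2; gravity tips it away from level with nominally 2.0 N m per rad (1.7 to 2.4 with the weldment's true weight). Not to be touched.
- weldment: Hot weldment held on the middle of the table by two strap clamps: plate 210 x 130 x 8 mm with two 30 mm square posts, 116 mm tall; origin centre of its underside, 11.5 mm above the shaft; centre of mass 30 mm above its origin. Nominally 3.6 kg, really 0.8 to 1.25 times that. Not to be touched.
- hammer: Hammer lying on the bench, handle to its -x, about 0.3 m long; origin at its underside. Leave alone.
- wire_brush: Hand brush lying on the bench, handle to its -x; origin at its underside. Leave alone.
- paste_jar: Jar of nozzle paste with red lid, 76 mm in diameter, 85 mm tall; origin centre of the underside. Leave alone.
- magnet_square: Red magnetic welding square lying flat, 120 mm long, 16 mm thick; origin at its underside near the middle. Leave alone.
- offcut_bin: Blue open bin with steel offcuts, 200 x 140 x 90 mm; origin centre of the underside. Leave alone.
- rod_tube: Green can of filler rods, 60 mm in diameter with a 90 mm foot, 160 mm tall, rods up to 240 mm; origin centre of the underside. Leave alone.

How it is judged (in metres and radians):
On the way:
1. the table is kept tilted 10 degrees towards the robot, within 5 degrees, for 6 s (value of joint tilt between 0.0875 and 0.262 rad), for 6 s.
At the end, for the whole second after the job is handed in: the table lies still on its rear rest (tilt below -0.33 rad), the lever is let go and still (value of joint tilt below -0.33 rad and velocity of joint tilt between -0.1 and 0.1 rad/s and velocity of joint lever between -0.5 and 0.5 rad/s); the robot touches nothing.
It fails at once if the table swings over to its front rest (tilt above 0.33 rad) (value of joint tilt above 0.33 rad).
It fails at once if the table drops onto its rear rest (faster than 0.35 rad/s) (value of joint tilt below -0.325 rad and velocity of joint tilt below -0.35 rad/s).
It fails at once if the robot touches the table or the hot weldment (contact force between any of the arm, the fingers and top_plate above 1 N or contact force between any of the arm, the fingers and weldment above 1 N).
It fails at once if a bystander is moved (distance of any of hammer, wire_brush, paste_jar, magnet_square, offcut_bin, rod_tube from where it was at the start of the episode above 0.03 m).
It also fails if it takes over 67 s, if anything falls off the work surface, if the arm or the gripper's body presses on something with over 40 N, if the wrist force passes 120 N, or if a joint passes its speed limit or range.

## Working session

There is one attempt and no reset: what is moved stays moved. The work goes in short steps, Python scripts to look and compute and a tool call to move; the robot and the scene stay as the last step left them, time stands still between calls to the robot, and variables do not carry over. Pictures are saved under pics/ and viewed, at most 10 in all, crops included, and the job is handed in when it is done.

Besides the shell and the picture viewer there is one more tool, called after ">>>" as name(argument=value, ...), one argument or row to a line, values as JSON. apply_moves: Moves the arm, as the interface text tells. Its arguments: {"type":"object","properties":{"deltas":{"type":"array"}},"required":["deltas"]}

```bash
ls; mkdir -p pics; python3 - <<'E'
from rig import bot, viewer, regions_of, landmark_of
import cv2,numpy as np
s=bot.state(); print({k:np.round(v,3) for k,v in s.items()})
ims=[]
for c in ("scene","side"):
    im,d=viewer.read_camera(c); ims.append(im)
    for q in ("fixture","pivot","grip","top_plate","weldment"):
        r=landmark_of(c,q); print(c,q,[(np.round(x["centre"]),round(x["conf"],2)) for x in r[:2]])
    k=viewer.calibration(c); print(c,{a:np.round(b,3) for a,b in k.items()})
cv2.imwrite("pics/a.png",cv2.resize(np.vstack(ims),(400*1,600))[:,:,::-1]) 
cv2.imwrite("pics/scene.png",ims[0][:,:,::-1]); cv2.imwrite("pics/side.png",ims[1][:,:,::-1])
print(bot.state()["t"])
E
```

```text
pics
{'t': np.float64(0.0), 'qpos': array([-1.412,  0.351,  1.652, -0.   ,  1.139, -0.085]), 'qvel': array([-0.001,  0.   , -0.001,  0.   , -0.002,  0.001]), 'joint_efforts': array([ 1.0000e-03, -5.0611e+01, -2.9141e+01,  0.0000e+00,  5.0000e-03,
       -0.0000e+00]), 'ee_pos': array([ 132.73 , -533.383,  227.642]), 'tcp_rot': array([-3.14 , -0.   ,  0.244]), 'contact_force': array([ 0.176,  0.057, -0.704]), 'torque': array([ 0.047,  0.014, -0.003]), 'finger_force': np.float64(0.0), 'grip_width': np.float64(85.129)}
scene fixture [(array([572., 172.,  -1.]), 0.74), (array([ 353., -254.,   -2.]), 0.57)]
scene pivot [(array([573., 174., 146.]), 0.96), (array([603., 488.,  -2.]), 0.43)]
scene grip [(array([ 588., -105.,  301.]), 0.58)]
scene top_plate [(array([ 371., -457.,    3.]), 0.38)]
scene weldment [(array([577., 174., 163.]), 0.68)]
scene {'fx': np.float64(458.521), 'fy': np.float64(458.521), 'cx': np.float64(249.493), 'cy': np.float64(199.855), 'rvec': array([ 1.614,  1.862, -0.856]), 'tvec': array([  41.922, -209.096, 1948.06 ])}
side fixture [(array([572., 169.,   1.]), 0.76)]
side pivot [(array([573., 170., 147.]), 0.88)]
side grip [(array([ 584., -110.,  301.]), 0.78)]
side top_plate []
side weldment [(array([577., 171., 160.]), 0.87), (array([ 585., -448.,    1.]), 0.75)]
side {'fx': np.float64(354.286), 'fy': np.float64(354.286), 'cx': np.float64(257.563), 'cy': np.float64(194.566), 'rvec': array([ 1.831,  1.671, -0.674]), 'tvec': array([ -81.316, -239.636, 1713.451])}
0.6
```

View pics/scene.png

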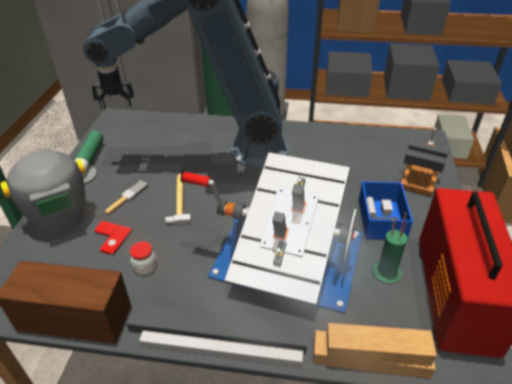

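View pics/side.png

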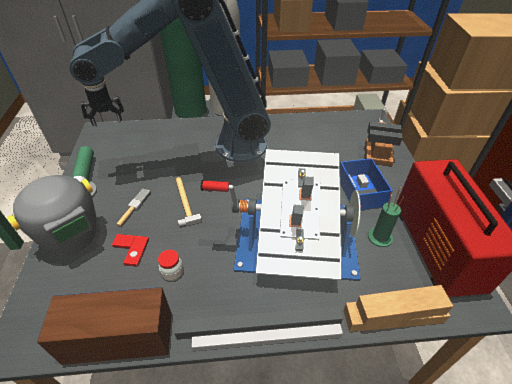

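The scene picture shows the fixture in the middle with its lever's red handle at about (197,179); in the side picture the handle is at (215,186). Nothing else stands close to the handle, and the hammer is about 80 mm or more off. Next I fit the plate plane, for yaw and tilt, and the handle from depth.

```bash
cat > h.py <<'E'
from rig import bot, viewer, regions_of, landmark_of
import cv2,numpy as np
PIV=np.array([573.,172.,149.])
def cloud(c):
    im,d=viewer.read_camera(c); k=viewer.calibration(c)
    v,u=np.nonzero(d>0); z=d[v,u]
    P=np.stack([(u-k["cx"])/k["fx"]*z,(v-k["cy"])/k["fy"]*z,z],1)
    R=cv2.Rodrigues(np.float64(k["rvec"]))[0]
    W=(P-np.ravel(k["tvec"]))@R
    return im,W,v,u
def fix(W,yaw,piv=PIV):
    c,s=np.cos(yaw),np.sin(yaw); D=W-piv
    return np.stack([c*D[:,0]+s*D[:,1],-s*D[:,0]+c*D[:,1],D[:,2]],1)
def plane(F,a0=None):
    # robust fit z = A x + B y + C on plate parts beside the weldment
    m=(abs(F[:,1])>72)&(abs(F[:,1])<128)&(abs(F[:,0])<205)&(F[:,2]>-95)&(F[:,2]<120)
    Q=F[m]; w=np.ones(len(Q),bool)
    best=None
    rng=np.random.default_rng(0)
    for _ in range(60):
        t=Q[rng.choice(len(Q),3,False)]
        A=np.c_[t[:,:2],np.ones(3)]
        try: s=np.linalg.solve(A,t[:,2])
        except Exception: continue
        if abs(s[0])>.6 or abs(s[1])>.2: continue
        n=(abs(Q@[s[0],s[1],-1]+s[2])<6).sum()
        if best is None or n>best[0]: best=(n,s)
    s=best[1]
    for _ in range(4):
        w=abs(Q@[s[0],s[1],-1]+s[2])<5
        s=np.linalg.lstsq(np.c_[Q[w][:,:2],np.ones(w.sum())],Q[w][:,2],rcond=None)[0]
    r=Q[w]@[s[0],s[1],-1]+s[2]
    return s,w.sum(),r.std()
E
python3 - <<'E'
from h import *
for c in ("side","scene"):
    im,W,v,u=cloud(c)
    yaw=-0.16
    for _ in range(4):
        F=fix(W,yaw); s,n,sd=plane(F)
        yaw+= -np.arctan2(-s[1],-s[0]) if 0 else np.arctan2(s[1],s[0])
    print(c,"yaw",yaw,"slope",s,"tilt?",np.arctan(s[0]),n,sd)
    # edges of plate
    F=fix(W,yaw); m=(abs(F@[s[0],s[1],-1]+s[2])<6)&(abs(F[:,0])<260)&(abs(F[:,1])<160)
    print("plate extents x",np.percentile(F[m][:,0],[.2,50,99.8]),"y",np.percentile(F[m][:,1],[.2,50,99.8]))
    r=regions_of(c,"grip")
    for x in r[:2]:
        k=x["mask"][v,u]
        hsv=cv2.cvtColor(im,cv2.COLOR_RGB2HSV)[v,u]
        k2=k&(hsv[:,1]>130)&((hsv[:,0]<8)|(hsv[:,0]>172))
        print(c,x["conf"],k.sum(),k2.sum(),"grip mask world med",np.median(W[k],0),"red med",np.median(W[k2],0),"red fix 5..95",np.percentile(fix(W[k2],yaw),[5,50,95],axis=0).round(1))
E
```

```text
side yaw 2.966518076277511 slope [3.65215060e-01 5.32907052e-15 1.19269281e+01] tilt? 0.35016461949948596 3742 2.103182018712705
plate extents x [-217.94207144  -46.31949481  212.14569621] y [-152.41375506    0.76247969  147.3657235 ]
side 0.88 446 247 grip mask world med [587.1450532  -85.10173927 300.00315681] red med [ 591.36279448 -107.45589572  308.44752505] red fix 5..95 [[-73.9 236.3 145.5]
 [-67.8 273.2 159.4]
 [-52.7 308.7 164.8]]
scene yaw 2.9678413864017026 slope [ 3.64360732e-01 -1.71588055e-05  1.32866274e+01] tilt? 0.34941062511313253 4392 2.308708551794048
plate extents x [-218.83380955  -41.33442217  212.52283508] y [-147.89106013  -12.87694482  153.32446314]
scene 0.98 530 272 grip mask world med [586.66754878 -79.47779784 299.3768567 ] red med [ 591.42891026 -108.82021429  308.67257825] red fix 5..95 [[-73.6 236.2 143.6]
 [-67.5 273.8 159.7]
 [-51.7 311.9 165.7]]
scene 0.53 12901 264 grip mask world med [600.44655934 166.1069955  159.8738369 ] red med [ 591.60019604 -108.01362158  308.67257825] red fix 5..95 [[-73.6 236.2 145.2]
 [-67.9 273.3 159.7]
 [-53.2 310.  165.7]]
```

Yaw is -0.1745 and tilt -0.350 from both cameras, which agrees with the rest stop. The handle is at a≈-0.38, so its grip point is near (584, -110, 299). I move above it.

>>> apply_moves(
  deltas=[
    [2.0, -1.1, -1.7, -0.1, 8.5],
    [5.0, -2.8, -3.4, -0.2, 8.5],
    [8.5, -4.7, -5.1, -0.3, 8.5],
    [12, -6.7, -6.8, -0.4, 8.5],
    [16, -8.9, -8.5, -0.5, 8.5],
    [20, -11.2, -10.2, -0.6, 8.5],
    [24, -13.4, -11.9, -0.7, 8.5],
    [28, -15.7, -13.6, -0.8, 8.5],
    [32, -17.9, -15.3, -0.9, 8.5],
    [36, -20.1, -17.2, -1.0, 8.5],
  ],
)

```text
t: 1.8
ee_pos: [434.6, -250.1, 401.0]
tcp_rot: [3.142, 0.0, 1.248]
contact_force: [0.2, -0.4, 0.5]
grip_width: 85.3
finger_force: 0.0
```

>>> apply_moves(
  deltas=[
    [3.0, 1.6, 0, -0.03, 8.5],
    [6.5, 3.5, 0, -0.06, 8.5],
    [10.0, 5.3, 0, -0.09, 8.5],
    [13.5, 7.2, 0, -0.12, 8.5],
    [16.5, 8.8, 0, -0.15, 8.5],
    [18.26, 9.72, 0, -0.152, 8.5],
    [18.26, 9.72, 2, -0.152, 8.5],
    [18.26, 9.72, 4, -0.152, 8.5],
    [18.26, 9.72, 6, -0.152, 8.5],
    [18.26, 9.72, 6, -0.152, 8.5],
  ],
)

```text
t: 2.8
ee_pos: [583.5, -109.8, 337.7]
tcp_rot: [-3.137, -0.0, 1.396]
contact_force: [-0.6, -0.2, 0.3]
grip_width: 85.0
finger_force: 0.0
```

```bash
python3 - <<'E'
from h import *
s=bot.state(); print(s["t"],s["ee_pos"],s["tcp_rot"],s["contact_force"])
im,W,v,u=cloud("wrist"); cv2.imwrite("pics/w1.png",im[:,:,::-1])
hsv=cv2.cvtColor(im,cv2.COLOR_RGB2HSV)[v,u]
F=fix(W,-.1745,np.array([574.,172,150]))
k=(hsv[:,1]>130)&((hsv[:,0]<8)|(hsv[:,0]>172))&(F[:,1]<-225)&(F[:,1]>-320)&(F[:,2]>100)
print(k.sum(),np.percentile(F[k],[2,50,98],axis=0).round(1))
E
```

```text
2.8 [ 583.46001187 -109.75552055  337.65123309] [-3.13705830e+00 -4.35435097e-04  1.39588208e+00] [-0.6061597  -0.23537268  0.29650291]
4555 [[  45.4 -311.5  153.8]
 [  58.9 -269.   162.5]
 [  72.6 -234.4  165.3]]
```

View pics/w1.png

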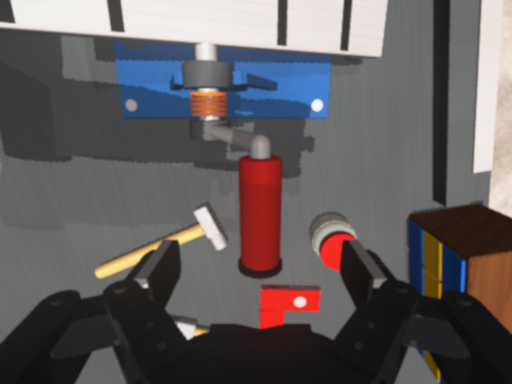

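The wrist picture shows the handle centred between the open fingers (column 260, rows 155–275), with its axis along the tool's x. I descend and close.

>>> apply_moves(
  deltas=[
    [0, 0, 1.0, 0, 8.5],
    [0, 0, 2.2, 0, 8.5],
    [0, 0, 3.2, 0, 8.5],
    [0, 0, 3.5, 0, 8.5],
    [0, 0, 3.5, 0, 5],
    [0, 0, 3.5, 0, 4],
    [0, 0, 3.5, 0, 2.5],
    [0, 0, 3.5, 0, 2.5],
    [0, 0, 3.5, 0, 2.5],
    [0, 0, 3.5, 0, 2.5],
  ],
)

```text
t: 3.85
ee_pos: [584.4, -110.0, 305.3]
tcp_rot: [3.141, -0.0, 1.396]
contact_force: [0.5, 0.5, 0.6]
grip_width: 25.4
finger_force: 0.0
```

```bash
cat > ctl.py <<'E'
import json,os,sys
from h import *
from scipy.optimize import lsq_linear,least_squares
YAW=-.1745; P=np.array([574.,172,150]); I,KS,D=.28,1.5,.05; LAG=.06
def tilt(c="side"):
    t=bot.state()["t"]; _,W,_,_=cloud(c); s,n,sd=plane(fix(W,YAW,P)); return t,float(np.arctan(s[0])),int(n)
def hand():
    s=bot.state(); f=fix(s["ee_pos"][None],YAW,P)[0]
    return s["t"],float(np.arctan2(-f[0],f[2]-6)),f,s
L=json.load(open("log.json")) if os.path.exists("log.json") else dict(m=[],c=[])
def save(): json.dump(L,open("log.json","w"))
def add(A,t_end):   # a-values of rows just executed, ending at t_end
    n=len(A); L["c"]+=[(t_end-.1*(n-1-i),a) for i,a in enumerate(A)]
def a_of(t):
    C=np.array(L["c"]); return np.interp(np.asarray(t)-LAG,C[:,0],C[:,1])
def sim(th,w,K,b,ts):
    out=[];t=ts[0];h=.01
    for te in ts:
        while t<te-1e-6:
            a=float(a_of(t)); w+=h*((K-KS)*th+KS*a-D*w+b)/I; th+=h*w; t+=h
            if th<-.35: th,w=-.35,max(w,0)
        out.append(th)
    return np.array(out),th,w
def estimate(win=3.5,t0=0):
    M=np.array([m for m in L["m"] if m[0]>max(t0,L["m"][-1][0]-win)])
    f=lambda p:np.r_[(sim(p[0],p[1],p[2],p[3],M[:,0])[0]-M[:,1])/.003,(p[2]-2)/.25,p[3]/.03,p[1]/1.]
    v0=0 if len(M)<2 else (M[1,1]-M[0,1])/(M[1,0]-M[0,0])
    r=least_squares(f,[M[0,1],v0,L.get("K",2.),L.get("b",0.)])
    tn=bot.state()["t"]; _,th,w=sim(*r.x,np.r_[M[:,0],tn])
    return th,w,r.x[2],r.x[3],r.fun[:len(M)]*.003
def plan(th,w,K,b,ref,N=25,dmax=.06,amax=.4,r=.15):
    # ref: array of tilt targets for the next N rows; returns a per row
    a0=L["c"][-1][1]; h=.01
    def roll(A,aff=1.):
        x,v=th*aff,w*aff; o=[]; T=np.r_[-.1,np.arange(N)*.1+.1-.1+.1]; Ac=np.r_[a0*aff,a0*aff,A]; T=np.r_[-1,0,.1+np.arange(N)*.1]
        for k in range(N*10):
            a=np.interp(k*h-LAG,T,Ac); v+=h*((K-KS)*x+KS*a-D*v+b*aff)/I; x+=h*v
            if k%10==9:o.append(x)
        return np.array(o)
    base=roll(np.full(N,a0)); G=np.stack([roll(np.eye(N)[i]*1.,0) for i in range(N)],1)
    S=np.tril(np.ones((N,N))); H=G@S
    x=lsq_linear(np.r_[H,r*np.eye(N)],np.r_[np.asarray(ref)-base,np.zeros(N)],(-dmax,dmax)).x
    A=a0+S@x; return A,roll(A)
def rows(A):
    a0=L["c"][-1][1]
    return [[0,round(-16*(np.sin(a)-np.sin(a0)),2),round(-16*(np.cos(a)-np.cos(a0)),2),0,2.5] for a in A]
def a_from_rows(Y,a0): return [float(np.arcsin(np.sin(a0)-y/16)) for y in Y]
E
python3 - <<'E'
from ctl import *
t,a,f,s=hand(); print(t,"a",a,f,s["contact_force"],s["torque"],s["grip_width"],s["finger_force"])
for c in ("side","scene","side","scene"): print(tilt(c))
im,W,v,u=cloud("wrist"); cv2.imwrite("pics/w2.png",im[:,:,::-1])
E
```

```text
3.85 a -0.3773747525779727 [  59.1783329  -275.96290187  155.30004018] [0.54242354 0.50246118 0.6005141 ] [-0.0014906  -0.02925043 -0.00273897] 25.413536355509518 0.0
(3.85, -0.34985136949288137, 3780)
(3.9, -0.3491940897868241, 4435)
(3.95, -0.35013572647761826, 3732)
(4.0, -0.3491219501370784, 4398)
```

View pics/w2.png

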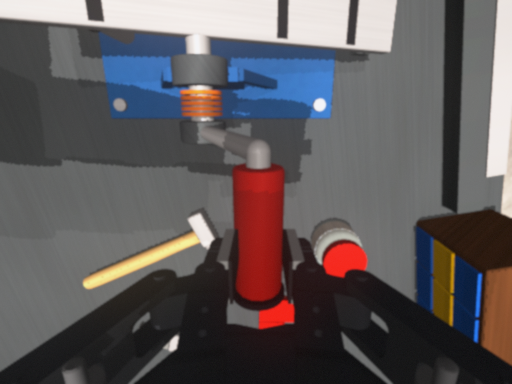

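The wrist picture shows the fingers beside the handle at rows 230–300, but 25 mm opening with no force doesn't fit a 30 mm bar. I close further to find out.

>>> apply_moves(
  deltas=[
    [0, 0, 0, 0, 2.0],
    [0, 0, 0, 0, 1.5],
    [0, 0, 0, 0, 1.5],
  ],
)

```text
t: 4.4
ee_pos: [585.4, -110.3, 306.7]
tcp_rot: [3.137, 0.0, 1.396]
contact_force: [3.9, -0.7, 7.5]
grip_width: 15.5
finger_force: 6.9
```

```bash
python3 - <<'E'
from ctl import *
t,a,f,s=hand(); print(t,"a",a,f,s["contact_force"],s["torque"],s["grip_width"],s["finger_force"])
im,W,v,u=cloud("wrist"); F=fix(W,YAW,P)
hsv=cv2.cvtColor(im,cv2.COLOR_RGB2HSV)[v,u]
k=(hsv[:,1]>130)&((hsv[:,0]<8)|(hsv[:,0]>172))&(F[:,1]<-225)&(F[:,1]>-320)&(F[:,2]>100)
print(k.sum(),np.percentile(F[k],[2,50,98],axis=0).round(1))
k=(hsv[:,2]<70)&(F[:,1]<-240)&(F[:,1]>-330)&(F[:,2]>100)&(abs(F[:,0]-59)<60)
for z in range(100,260,10):
    q=k&(F[:,2]>=z)&(F[:,2]<z+10)
    if q.sum()>5: print(z,q.sum(),np.percentile(F[q][:,0],[1,25,75,99]).round(),np.percentile(F[q][:,1],[1,50,99]).round())
E
```

```text
4.4 a -0.3801857672126181 [  60.22923154 -276.03701455  156.71318929] [ 3.86305753 -0.73116025  7.46493875] [-0.05936255 -0.56708288 -0.0075626 ] 15.502552037962378 6.8605367839336395
5385 [[  47.7 -313.9  150.6]
 [  60.9 -263.2  160.1]
 [  74.1 -234.1  203.3]]
150 63 [51. 53. 68. 70.] [-316. -314. -313.]
160 325 [41. 54. 68. 80.] [-317. -314. -266.]
170 371 [40. 44. 77. 81.] [-285. -270. -266.]
180 411 [40. 45. 76. 81.] [-284. -270. -266.]
190 563 [40. 52. 69. 81.] [-287. -273. -265.]
200 1829 [21. 40. 77. 98.] [-285. -266. -263.]
210 5562 [ 17.  28.  92. 104.] [-288. -271. -264.]
220 4872 [ 10.  22.  97. 110.] [-289. -266. -260.]
230 9423 [  4.  19. 101. 115.] [-288. -266. -259.]
240 11057 [  1.  32. 100. 118.] [-273. -266. -259.]
250 5419 [  1.  45.  75. 118.] [-267. -258. -257.]
```

```bash
python3 - <<'E'
from ctl import *
ims=[]
for c,(x,y) in (("side",(215,186)),("scene",(197,179))):
    im,_=viewer.read_camera(c); ims.append(cv2.resize(im[y-45:y+30,x-50:x+50],(400,300),interpolation=cv2.INTER_CUBIC))
cv2.imwrite("pics/z.png",np.hstack(ims)[:,:,::-1])
E
```

```text
(no output)
```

View pics/z.png

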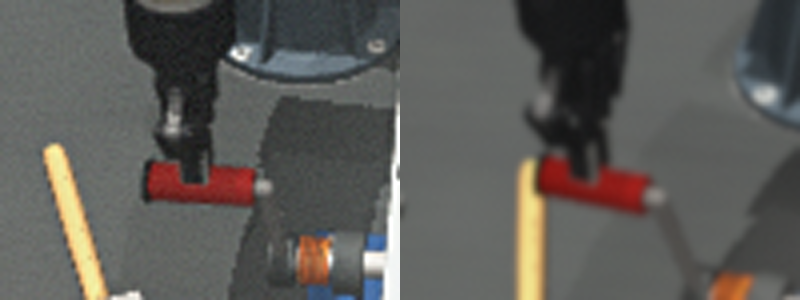

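The crop shows the fingertips reaching only about to mid-height of the handle (rows 150–180), so the grip is too high. I open, go down and close again.

>>> apply_moves(
  deltas=[
    [0, 0, 0, 0, 4.5],
    [0, 0, 0, 0, 5],
    [0, 0, 0.7, 0, 5],
    [0, 0, 1.4, 0, 5],
    [0, 0, 1.4, 0, 4],
    [0, 0, 1.4, 0, 2.5],
    [0, 0, 1.4, 0, 2.5],
    [0, 0, 1.4, 0, 2.5],
  ],
)

```text
t: 5.35
ee_pos: [584.2, -110.0, 291.0]
tcp_rot: [-3.141, -0.0, 1.396]
contact_force: [-1.3, 1.3, -2.8]
grip_width: 27.7
finger_force: 59.7
```

```bash
python3 - <<'E'
from ctl import *
t,a,f,s=hand(); print(t,"a",a,f,s["contact_force"],s["torque"],s["grip_width"],s["finger_force"])
E
```

```text
5.35 a -0.4116557277125696 [  58.95656866 -275.94034934  141.03531067] [-1.280963    1.32959581 -2.81863989] [0.05555629 0.13196406 0.01819479] 27.673923645675323 59.67187285423279
```

>>> apply_moves(
  deltas=[
    [0, -0.87, -0.32, 0, 2.5],
    [0, -1.95, -0.63, 0, 2.5],
    [0, -3.04, -0.87, 0, 2.5],
    [0, -4.15, -1.03, 0, 2.5],
    [0, -5.27, -1.12, 0, 2.5],
    [0, -6.39, -1.12, 0, 2.5],
    [0, -7.5, -1.05, 0, 2.5],
    [0, -8.61, -0.9, 0, 2.5],
    [0, -9.4, -0.74, 0, 2.5],
    [0, -9.86, -0.63, 0, 2.5],
  ],
)

```text
t: 6.35
ee_pos: [491.5, -93.8, 306.5]
tcp_rot: [3.12, 0.001, 1.396]
contact_force: [-0.7, 3.2, 54.4]
grip_width: 26.2
finger_force: 46.0
```

```bash
sed -i 's/float(np.arctan2(-f\[0\],f\[2\]-6))/float(np.arcsin(-f[0]\/160))/' ctl.py
cat > step.py <<'E'
# usage: step.py 'y-list of rows just run' final_tilt seconds [no. of pictures]
from ctl import *
Y=json.loads(sys.argv[1]); goal=float(sys.argv[2]); T=float(sys.argv[3]); n=int(sys.argv[4]) if len(sys.argv)>4 else 2
t,a,f,s=hand()
if not L["c"]: L["c"]=[(0,-.378),(t-.1*len(Y),-.378)]
add(a_from_rows(Y,L["c"][-1][1]),t)
for i in range(n):
    m=tilt("side"); L["m"].append(m[:2]); print("meas",m)
tn=bot.state()["t"]; L["c"].append((tn,L["c"][-1][1]))
th,w,K,b,res=estimate(t0=L.get("t0",0)); L["K"],L["b"]=K,b
print(f"t {tn:.2f} a_meas {a:.3f} cmd {L['c'][-1][1]:.3f} F {np.round(s['contact_force'],1)} w {s['grip_width']:.1f} th {th:.3f} v {w:.3f} K {K:.2f} b {b:.3f} res {np.round(res[-6:],3)}")
r=L.get("ref",None); N=25
r0=r if r is not None else th
ref=r0+(goal-r0)*np.clip(np.arange(1,N+1)*.1/T,0,1)
A,pr=plan(th,w,K,b,ref)
for i,(q,x,aa) in enumerate(zip(rows(A)[:10],pr,A)): print(i+1,q[1:3],"a %.3f tilt->%.3f ref %.3f"%(aa,x,ref[i]))
save()
E
python3 step.py "[-0.87,-1.95,-3.04,-4.15,-5.27,-6.39,-7.5,-8.61,-9.4,-9.86]" 0.175 1.5
```

```text
meas (6.35, -0.33689100112546444, 3714)
meas (6.4, -0.3304170838877461, 3706)
t 6.45 a_meas 0.221 cmd 0.250 F [-0.7  3.2 54.4] w 26.2 th -0.322 v 0.178 K 2.00 b 0.000 res [ 0. -0.]
1 [np.float64(0.28), np.float64(-0.07)] a 0.231 tilt->-0.300 ref -0.289
2 [np.float64(1.22), np.float64(-0.26)] a 0.171 tilt->-0.271 ref -0.256
3 [np.float64(2.18), np.float64(-0.4)] a 0.111 tilt->-0.237 ref -0.223
4 [np.float64(3.13), np.float64(-0.48)] a 0.051 tilt->-0.199 ref -0.190
5 [np.float64(3.64), np.float64(-0.49)] a 0.020 tilt->-0.161 ref -0.157
6 [np.float64(3.73), np.float64(-0.49)] a 0.014 tilt->-0.124 ref -0.123
7 [np.float64(3.61), np.float64(-0.49)] a 0.021 tilt->-0.089 ref -0.090
8 [np.float64(3.49), np.float64(-0.49)] a 0.029 tilt->-0.056 ref -0.057
9 [np.float64(3.53), np.float64(-0.49)] a 0.027 tilt->-0.022 ref -0.024
10 [np.float64(3.84), np.float64(-0.5)] a 0.007 tilt->0.011 ref 0.009
```

The lift-off works, but the tightly gripped bar rolls in the pads and lifts the hand (54 N). I loosen to a close cage and go on.

>>> apply_moves(
  deltas=[
    [0, 0.28, -0.07, 0, 2.9],
    [0, 1.22, -0.26, 0, 2.9],
    [0, 2.18, -0.4, 0, 2.9],
    [0, 3.13, -0.48, 0, 2.9],
  ],
)

```text
t: 6.85
ee_pos: [518.6, -98.6, 304.6]
tcp_rot: [3.138, 0.001, 1.396]
contact_force: [0.9, 0.3, 4.5]
grip_width: 29.3
finger_force: 19.0
```

```bash
python3 step.py "[0.28,1.22,2.18,3.13]" 0.175 1.8
```

```text
meas (6.85, -0.20984017861828455, 3465)
meas (6.9, -0.19471859768471972, 3418)
t 6.95 a_meas 0.047 cmd 0.052 F [0.9 0.3 4.5] w 29.3 th -0.177 v 0.326 K 2.07 b -0.004 res [ 0.    -0.    -0.001  0.001]
1 [np.float64(0.96), np.float64(-0.02)] a -0.008 tilt->-0.146 ref -0.158
2 [np.float64(1.92), np.float64(0.02)] a -0.068 tilt->-0.116 ref -0.138
3 [np.float64(2.26), np.float64(0.04)] a -0.090 tilt->-0.091 ref -0.119
4 [np.float64(1.3), np.float64(-0.01)] a -0.030 tilt->-0.073 ref -0.099
5 [np.float64(0.34), np.float64(-0.01)] a 0.030 tilt->-0.060 ref -0.080
6 [np.float64(-0.29), np.float64(0.02)] a 0.070 tilt->-0.049 ref -0.060
7 [np.float64(-0.37), np.float64(0.02)] a 0.075 tilt->-0.037 ref -0.040
8 [np.float64(-0.09), np.float64(0.0)] a 0.057 tilt->-0.022 ref -0.021
9 [np.float64(0.31), np.float64(-0.01)] a 0.032 tilt->-0.004 ref -0.001
10 [np.float64(0.66), np.float64(-0.02)] a 0.011 tilt->0.015 ref 0.018
```

>>> apply_moves(
  deltas=[
    [0, 0.7, -0.02, 0, 2.9],
    [0, 1.3, -0.01, 0, 2.9],
    [0, 1.3, -0.01, 0, 2.9],
    [0, 1.1, -0.01, 0, 2.9],
  ],
)

```text
t: 7.35
ee_pos: [529.4, -100.5, 303.4]
tcp_rot: [3.139, 0.0, 1.396]
contact_force: [1.2, -0.1, 5.6]
grip_width: 29.4
finger_force: 20.2
```

```bash
python3 step.py "[0.7,1.3,1.3,1.1]" 0.175 1.2
```

```text
meas (7.35, -0.09579999109617394, 3195)
meas (7.4, -0.09036999489608369, 3170)
t 7.45 a_meas -0.021 cmd -0.017 F [ 1.2 -0.1  5.6] w 29.4 th -0.086 v 0.083 K 2.18 b -0.015 res [-0.001  0.001 -0.    -0.     0.     0.   ]
1 [np.float64(-0.96), np.float64(0.01)] a 0.043 tilt->-0.079 ref -0.064
2 [np.float64(-1.92), np.float64(0.08)] a 0.103 tilt->-0.075 ref -0.042
3 [np.float64(-2.87), np.float64(0.21)] a 0.163 tilt->-0.070 ref -0.021
4 [np.float64(-3.7), np.float64(0.37)] a 0.216 tilt->-0.060 ref 0.001
5 [np.float64(-2.75), np.float64(0.19)] a 0.156 tilt->-0.043 ref 0.023
6 [np.float64(-1.8), np.float64(0.07)] a 0.096 tilt->-0.017 ref 0.045
7 [np.float64(-0.84), np.float64(0.01)] a 0.036 tilt->0.014 ref 0.066
8 [np.float64(0.12), np.float64(0.0)] a -0.024 tilt->0.048 ref 0.088
9 [np.float64(1.07), np.float64(0.05)] a -0.084 tilt->0.083 ref 0.110
10 [np.float64(2.03), np.float64(0.16)] a -0.144 tilt->0.116 ref 0.132
```

>>> apply_moves(
  deltas=[
    [0, -0.96, 0.01, 0, 2.9],
    [0, -1.9, 0.08, 0, 2.9],
    [0, -2.8, 0.2, 0, 2.9],
    [0, -3.2, 0.28, 0, 2.9],
    [0, -2.7, 0.19, 0, 2.9],
  ],
)

```text
t: 7.95
ee_pos: [501.1, -95.3, 300.4]
tcp_rot: [-3.14, 0.0, 1.396]
contact_force: [-1.3, -0.9, 1.0]
grip_width: 29.2
finger_force: 20.6
```

```bash
python3 step.py "[-0.96,-1.9,-2.8,-3.2,-2.7]" 0.175 1.2
```

```text
meas (7.95, -0.009527691263711273, 2988)
meas (8.0, 0.00649398690687324, 2944)
t 8.05 a_meas 0.159 cmd 0.152 F [-1.3 -0.9  1. ] w 29.2 th 0.025 v 0.386 K 2.36 b 0.026 res [-0.001 -0.002  0.001  0.002 -0.    -0.   ]
1 [np.float64(0.95), np.float64(-0.12)] a 0.092 tilt->0.068 ref 0.037
2 [np.float64(1.91), np.float64(-0.18)] a 0.032 tilt->0.121 ref 0.050
3 [np.float64(2.87), np.float64(-0.18)] a -0.028 tilt->0.181 ref 0.062
4 [np.float64(3.83), np.float64(-0.12)] a -0.088 tilt->0.247 ref 0.075
5 [np.float64(4.78), np.float64(-0.01)] a -0.148 tilt->0.317 ref 0.087
6 [np.float64(5.73), np.float64(0.16)] a -0.208 tilt->0.391 ref 0.100
7 [np.float64(6.66), np.float64(0.39)] a -0.268 tilt->0.467 ref 0.112
8 [np.float64(7.58), np.float64(0.67)] a -0.328 tilt->0.544 ref 0.125
9 [np.float64(8.48), np.float64(1.0)] a -0.388 tilt->0.622 ref 0.137
10 [np.float64(9.35), np.float64(1.39)] a -0.448 tilt->0.699 ref 0.150
```

```bash
cat > fit.py <<'E'
import ctl; from ctl import *
for lag in (0,.04,.08,.12,.16):
    ctl.LAG=lag; th,w,K,b,res=estimate(); print(lag,round(th,3),round(w,3),round(K,2),round(b,3),np.round(res*1e3,1), (res**2).sum()*1e6)
E
python3 fit.py; python3 - <<'E'
from ctl import *
th,w,K,b,res=estimate(); 
for d in (.1,.15,.2):
    A,p=plan(th,w,K,b,np.full(25,.175),dmax=d,r=.1); print(d,A[:8].round(3),p[:10].round(3),[x[1:3] for x in rows(A)[:6]])
E
```

```text
0 0.025 0.375 2.06 -0.01 [-0.4  0.5  0.2 -0.2 -0.4  0.2 -0.   0.1] 0.5851988262386435
0.04 0.025 0.383 2.26 0.015 [-0.5  1.1 -0.9 -1.2  0.6  1.6 -0.4 -0.2] 6.787246496911965
0.08 0.024 0.387 2.45 0.036 [-0.7  1.8 -1.9 -2.2  1.5  2.9 -0.5 -0.5] 23.861702206026493
0.12 0.024 0.384 2.63 0.054 [-1.   2.6 -2.8 -3.2  2.3  4.2 -0.4 -1. ] 50.1228159446259
0.16 0.022 0.373 2.78 0.067 [-1.5  3.5 -3.5 -4.2  2.9  5.3 -0.1 -1.6] 83.19335799917162
0.1 [ 0.052 -0.048 -0.148 -0.248 -0.348 -0.448 -0.548 -0.632] [0.068 0.12  0.176 0.233 0.286 0.333 0.37  0.392 0.395 0.381] [[np.float64(1.59), np.float64(-0.16)], [np.float64(3.19), np.float64(-0.17)], [np.float64(4.78), np.float64(-0.01)], [np.float64(6.35), np.float64(0.3)], [np.float64(7.88), np.float64(0.77)], [np.float64(9.35), np.float64(1.39)]]
0.15 [ 0.002 -0.148 -0.298 -0.448 -0.598 -0.477 -0.327 -0.177] [0.068 0.119 0.17  0.215 0.248 0.262 0.255 0.236 0.21  0.186] [[np.float64(2.39), np.float64(-0.18)], [np.float64(4.78), np.float64(-0.01)], [np.float64(7.12), np.float64(0.52)], [np.float64(9.35), np.float64(1.39)], [np.float64(11.43), np.float64(2.59)], [np.float64(9.77), np.float64(1.6)]]
0.2 [-0.048 -0.248 -0.448 -0.576 -0.376 -0.176 -0.035 -0.002] [0.068 0.118 0.164 0.198 0.211 0.207 0.193 0.18  0.173 0.17 ] [[np.float64(3.19), np.float64(-0.17)], [np.float64(6.35), np.float64(0.3)], [np.float64(9.35), np.float64(1.39)], [np.float64(11.14), np.float64(2.4)], [np.float64(8.31), np.float64(0.93)], [np.float64(5.23), np.float64(0.06)]]
```

```bash
sed -i 's/LAG=.06/LAG=0./; s/dmax=.06,amax=.4,r=.15/dmax=.2,r=.1/' ctl.py; sed -i 's/(0,.04,.08,.12,.16)/(-.04,-.02,0,.02)/' fit.py; python3 fit.py; python3 - <<'E'
from ctl import *
th,w,K,b,res=estimate(); 
for d,r in ((.12,.1),(.16,.1),(.16,.2),(.2,.1)):
    A,p=plan(th,w,K,b,np.full(25,.16),dmax=d,r=r); print(d,A[:8].round(3),p[:10].round(3),[x[1:3] for x in rows(A)[:6]])
E
```

```text
-0.04 0.024 0.361 1.84 -0.038 [-0.4 -0.1  1.2  1.  -1.3 -1.2  0.5  0.3] 6.209788397240445
-0.02 0.024 0.368 1.95 -0.023 [-0.4  0.2  0.7  0.4 -0.9 -0.5  0.2  0.2] 1.8680385683411436
0 0.025 0.375 2.06 -0.01 [-0.4  0.5  0.2 -0.2 -0.4  0.2 -0.   0.1] 0.5851988262386435
0.02 0.025 0.38 2.16 0.003 [-0.4  0.8 -0.4 -0.7  0.1  0.9 -0.2 -0. ] 2.261021569607784
0.12 [ 0.032 -0.088 -0.208 -0.328 -0.368 -0.248 -0.128 -0.008] [0.065 0.108 0.147 0.177 0.192 0.193 0.184 0.171 0.161 0.156] [[np.float64(1.91), np.float64(-0.18)], [np.float64(3.83), np.float64(-0.12)], [np.float64(5.73), np.float64(0.16)], [np.float64(7.58), np.float64(0.67)], [np.float64(8.18), np.float64(0.89)], [np.float64(6.36), np.float64(0.31)]]
0.16 [ 0.01  -0.15  -0.31  -0.31  -0.215 -0.11  -0.041 -0.017] [0.065 0.106 0.14  0.161 0.169 0.168 0.164 0.161 0.159 0.158] [[np.float64(2.26), np.float64(-0.18)], [np.float64(4.81), np.float64(-0.01)], [np.float64(7.3), np.float64(0.58)], [np.float64(7.31), np.float64(0.58)], [np.float64(5.84), np.float64(0.18)], [np.float64(4.18), np.float64(-0.09)]]
0.16 [-0.008 -0.168 -0.26  -0.264 -0.212 -0.143 -0.083 -0.044] [0.065 0.105 0.138 0.159 0.17  0.172 0.169 0.165 0.161 0.159] [[np.float64(2.55), np.float64(-0.18)], [np.float64(5.1), np.float64(0.04)], [np.float64(6.55), np.float64(0.35)], [np.float64(6.6), np.float64(0.37)], [np.float64(5.79), np.float64(0.17)], [np.float64(4.7), np.float64(-0.02)]]
0.2 [ 0.031 -0.169 -0.323 -0.31  -0.209 -0.105 -0.039 -0.016] [0.065 0.107 0.141 0.162 0.169 0.168 0.164 0.16  0.159 0.158] [[np.float64(1.93), np.float64(-0.18)], [np.float64(5.11), np.float64(0.04)], [np.float64(7.51), np.float64(0.64)], [np.float64(7.31), np.float64(0.58)], [np.float64(5.75), np.float64(0.16)], [np.float64(4.09), np.float64(-0.1)]]
```

With zero lag the model fits to 0.5 mrad. I brake as in the third plan.

>>> apply_moves(
  deltas=[
    [0, 2.55, -0.18, 0, 2.9],
    [0, 5.1, 0.04, 0, 2.9],
    [0, 6.6, 0.36, 0, 2.9],
    [0, 6.6, 0.36, 0, 2.9],
  ],
)

```text
t: 8.45
ee_pos: [568.0, -107.1, 295.8]
tcp_rot: [-3.139, -0.0, 1.396]
contact_force: [-2.1, 0.7, 5.1]
grip_width: 29.2
finger_force: 20.8
```

```bash
python3 step.py "[2.55,5.1,6.6,6.6]" 0.175 0.6
```

```text
meas (8.45, 0.13546719223726442, 2623)
meas (8.5, 0.1359571879613885, 2634)
t 8.55 a_meas -0.269 cmd -0.264 F [-2.1  0.7  5.1] w 29.2 th 0.136 v -0.051 K 1.92 b -0.031 res [ 0.002  0.003 -0.001 -0.002 -0.     0.001]
1 [np.float64(-3.15), np.float64(-0.52)] a -0.064 tilt->0.125 ref 0.143
2 [np.float64(-6.34), np.float64(-0.41)] a 0.136 tilt->0.113 ref 0.149
3 [np.float64(-9.45), np.float64(0.34)] a 0.336 tilt->0.108 ref 0.156
4 [np.float64(-7.17), np.float64(-0.27)] a 0.188 tilt->0.118 ref 0.162
5 [np.float64(-3.99), np.float64(-0.55)] a -0.012 tilt->0.139 ref 0.169
6 [np.float64(-1.57), np.float64(-0.34)] a -0.164 tilt->0.160 ref 0.175
7 [np.float64(-1.13), np.float64(-0.26)] a -0.191 tilt->0.174 ref 0.175
8 [np.float64(-1.91), np.float64(-0.39)] a -0.142 tilt->0.180 ref 0.175
9 [np.float64(-2.96), np.float64(-0.51)] a -0.076 tilt->0.181 ref 0.175
10 [np.float64(-3.73), np.float64(-0.55)] a -0.028 tilt->0.178 ref 0.175
```

```bash
sed -i 's/A,pr=plan(th,w,K,b,ref)/A,pr=plan(th,w,K,b,ref,r=.3)/' step.py; python3 fit.py; python3 - <<'E'
from ctl import *
th,w,K,b,res=estimate(); 
for r in (.2,.4):
    A,p=plan(th,w,K,b,np.full(25,.17),r=r); print(A[:8].round(3),p[:10].round(3),[x[1:3] for x in rows(A)[:6]])
E
```

```text
-0.04 0.133 -0.075 1.96 -0.02 [-1.1  0.1  2.5  2.  -3.2 -3.2  1.5  2.2 -0.5 -0.4] 39.90881559299513
-0.02 0.134 -0.065 1.93 -0.026 [-0.3  0.1  0.5  0.2 -0.6 -0.2  0.1 -0.  -0.4  0.4] 1.083318433001806
0 0.136 -0.051 1.92 -0.031 [ 0.4  0.2 -1.4 -1.4  1.9  2.7 -1.3 -2.2 -0.3  1.3] 23.35299520926055
0.02 0.138 -0.034 1.92 -0.034 [ 1.   0.3 -3.2 -2.9  4.2  5.4 -2.6 -4.4 -0.3  2.3] 97.50101909924692
[-0.064  0.136  0.249  0.163  0.029 -0.075 -0.125 -0.127] [0.125 0.113 0.107 0.113 0.129 0.146 0.161 0.171 0.175 0.176] [[np.float64(-3.15), np.float64(-0.52)], [np.float64(-6.34), np.float64(-0.41)], [np.float64(-8.12), np.float64(-0.06)], [np.float64(-6.78), np.float64(-0.34)], [np.float64(-4.64), np.float64(-0.55)], [np.float64(-2.98), np.float64(-0.51)]]
[-0.064  0.134  0.175  0.133  0.061 -0.008 -0.059 -0.087] [0.125 0.113 0.106 0.109 0.119 0.133 0.147 0.16  0.168 0.174] [[np.float64(-3.15), np.float64(-0.52)], [np.float64(-6.31), np.float64(-0.41)], [np.float64(-6.96), np.float64(-0.31)], [np.float64(-6.3), np.float64(-0.41)], [np.float64(-5.15), np.float64(-0.52)], [np.float64(-4.04), np.float64(-0.55)]]
```

>>> apply_moves(
  deltas=[
    [0, -3.2, -0.52, 0, 2.9],
    [0, -6.4, -0.4, 0, 2.9],
    [0, -7.1, -0.28, 0, 2.9],
    [0, -6.2, -0.42, 0, 2.9],
    [0, -5.0, -0.52, 0, 2.9],
  ],
)

```text
t: 9.05
ee_pos: [518.6, -98.4, 302.1]
tcp_rot: [-3.139, -0.0, 1.396]
contact_force: [-4.1, 0.7, 3.3]
grip_width: 28.8
finger_force: 20.6
```

```bash
sed -i 's/LAG=0\./LAG=-.02/' ctl.py; python3 step.py "[-3.2,-6.4,-7.1,-6.2,-5.0]" 0.175 0.4; python3 fit.py
```

```text
meas (9.05, 0.12446535249484572, 2648)
meas (9.1, 0.13266462355848105, 2627)
t 9.15 a_meas 0.048 cmd 0.052 F [-4.1  0.7  3.3] w 28.8 th 0.141 v 0.176 K 1.92 b -0.028 res [ 0.001  0.001 -0.001 -0.001  0.001 -0.   ]
1 [np.float64(2.14), np.float64(0.03)] a -0.082 tilt->0.159 ref 0.150
2 [np.float64(2.94), np.float64(0.12)] a -0.133 tilt->0.173 ref 0.158
3 [np.float64(2.95), np.float64(0.12)] a -0.133 tilt->0.181 ref 0.167
4 [np.float64(2.56), np.float64(0.07)] a -0.108 tilt->0.185 ref 0.175
5 [np.float64(2.04), np.float64(0.03)] a -0.076 tilt->0.184 ref 0.175
6 [np.float64(1.58), np.float64(-0.0)] a -0.047 tilt->0.182 ref 0.175
7 [np.float64(1.25), np.float64(-0.02)] a -0.027 tilt->0.179 ref 0.175
8 [np.float64(1.08), np.float64(-0.02)] a -0.016 tilt->0.176 ref 0.175
9 [np.float64(1.03), np.float64(-0.02)] a -0.013 tilt->0.175 ref 0.175
10 [np.float64(1.07), np.float64(-0.02)] a -0.015 tilt->0.174 ref 0.175
-0.04 0.142 0.18 1.9 -0.027 [-0.3  0.2  1.   0.5 -2.7 -2.5  3.7  4.4 -2.4 -3.2  0.8  0.4] 64.49666080317147
-0.02 0.141 0.176 1.92 -0.028 [-0.   0.2 -0.1 -0.3 -0.4  0.   0.8  0.7 -1.  -0.5  0.5 -0.1] 2.937226103494294
0 0.14 0.172 1.93 -0.03 [ 0.3  0.2 -1.2 -1.1  1.8  2.5 -1.6 -2.6  0.   1.7  0.4 -0.5] 25.28037998200738
0.02 0.14 0.167 1.95 -0.031 [ 0.5  0.3 -2.4 -2.1  4.   5.  -3.7 -5.4  0.6  3.6  0.3 -0.8] 107.79440166121987
```

>>> apply_moves(
  deltas=[
    [0, 2.1, 0.03, 0, 2.9],
    [0, 2.9, 0.12, 0, 2.9],
    [0, 3.0, 0.12, 0, 2.9],
    [0, 2.6, 0.07, 0, 2.9],
    [0, 2.1, 0.03, 0, 2.9],
    [0, 1.6, 0, 0, 2.9],
  ],
)

```text
t: 9.75
ee_pos: [533.7, -101.0, 302.3]
tcp_rot: [3.14, -0.0, 1.396]
contact_force: [0.4, 0.4, -0.3]
grip_width: 29.3
finger_force: 19.9
```

```bash
python3 step.py "[2.1,2.9,3.0,2.6,2.1,1.6]" 0.175 0.4
```

```text
meas (9.75, 0.17162081476728652, 2537)
meas (9.8, 0.16916434860114113, 2528)
t 9.85 a_meas -0.048 cmd -0.048 F [ 0.4  0.4 -0.3] w 29.3 th 0.167 v -0.061 K 1.90 b -0.029 res [-0.     0.    -0.001 -0.002  0.001  0.   ]
1 [np.float64(-1.25), np.float64(-0.01)] a 0.030 tilt->0.161 ref 0.169
2 [np.float64(-1.52), np.float64(-0.0)] a 0.047 tilt->0.158 ref 0.171
3 [np.float64(-1.26), np.float64(-0.01)] a 0.030 tilt->0.159 ref 0.173
4 [np.float64(-0.81), np.float64(-0.02)] a 0.002 tilt->0.162 ref 0.175
5 [np.float64(-0.39), np.float64(-0.01)] a -0.024 tilt->0.166 ref 0.175
6 [np.float64(-0.11), np.float64(-0.01)] a -0.041 tilt->0.171 ref 0.175
7 [np.float64(0.01), np.float64(0.0)] a -0.049 tilt->0.174 ref 0.175
8 [np.float64(0.01), np.float64(0.0)] a -0.049 tilt->0.176 ref 0.175
9 [np.float64(-0.07), np.float64(-0.0)] a -0.044 tilt->0.177 ref 0.175
10 [np.float64(-0.17), np.float64(-0.01)] a -0.038 tilt->0.177 ref 0.175
```

>>> apply_moves(
  deltas=[
    [0, -1.25, -0.01, 0, 2.9],
    [0, -1.5, 0, 0, 2.9],
    [0, -1.3, -0.01, 0, 2.9],
    [0, -0.8, -0.02, 0, 2.9],
    [0, -0.4, -0.01, 0, 2.9],
    [0, -0.1, 0, 0, 2.9],
    [0, 0, 0, 0, 2.9],
  ],
)

```text
t: 10.55
ee_pos: [534.0, -101.2, 301.9]
tcp_rot: [-3.141, -0.0, 1.396]
contact_force: [-5.0, 1.5, 3.5]
grip_width: 29.1
finger_force: 20.6
```

```bash
python3 step.py "[-1.25,-1.5,-1.3,-0.8,-0.4,-0.1,0]" 0.175 0.4
```

```text
meas (10.55, 0.17775918551904385, 2515)
meas (10.6, 0.17959887647445974, 2506)
t 10.65 a_meas -0.050 cmd -0.048 F [-5.   1.5  3.5] w 29.1 th 0.180 v 0.021 K 1.89 b -0.028 res [-0.001 -0.002  0.002  0.002 -0.    -0.001]
1 [np.float64(0.13), np.float64(0.01)] a -0.057 tilt->0.182 ref 0.179
2 [np.float64(0.05), np.float64(0.0)] a -0.052 tilt->0.181 ref 0.178
3 [np.float64(-0.11), np.float64(-0.0)] a -0.042 tilt->0.180 ref 0.176
4 [np.float64(-0.28), np.float64(-0.01)] a -0.031 tilt->0.179 ref 0.175
5 [np.float64(-0.4), np.float64(-0.01)] a -0.023 tilt->0.177 ref 0.175
6 [np.float64(-0.46), np.float64(-0.02)] a -0.020 tilt->0.176 ref 0.175
7 [np.float64(-0.47), np.float64(-0.02)] a -0.019 tilt->0.175 ref 0.175
8 [np.float64(-0.45), np.float64(-0.02)] a -0.020 tilt->0.174 ref 0.175
9 [np.float64(-0.41), np.float64(-0.01)] a -0.023 tilt->0.174 ref 0.175
10 [np.float64(-0.37), np.float64(-0.01)] a -0.025 tilt->0.174 ref 0.175
```

Settled. From here I use one-second calls.

>>> apply_moves(
  deltas=[
    [0, 0.15, 0, 0, 2.9],
    [0, 0.1, 0, 0, 2.9],
    [0, -0.1, 0, 0, 2.9],
    [0, -0.25, 0, 0, 2.9],
    [0, -0.35, 0, 0, 2.9],
    [0, -0.4, 0, 0, 2.9],
    [0, -0.4, 0, 0, 2.9],
    [0, -0.4, 0, 0, 2.9],
  ],
)

```text
t: 11.45
ee_pos: [530.2, -100.5, 302.3]
tcp_rot: [3.141, 0.0, 1.396]
contact_force: [1.1, 0.4, 3.3]
grip_width: 29.1
finger_force: 20.4
```

```bash
python3 step.py "[0.15,0.1,-0.1,-0.25,-0.35,-0.4,-0.4,-0.4]" 0.175 0.4
```

```text
meas (11.45, 0.17573831585098026, 2520)
meas (11.5, 0.17511472174133125, 2530)
t 11.55 a_meas -0.026 cmd -0.023 F [1.1 0.4 3.3] w 29.1 th 0.175 v -0.003 K 1.92 b -0.031 res [ 0.001  0.001  0.    -0.    -0.     0.   ]
1 [np.float64(0.03), np.float64(0.0)] a -0.025 tilt->0.175 ref 0.175
2 [np.float64(0.05), np.float64(0.0)] a -0.027 tilt->0.175 ref 0.175
3 [np.float64(0.07), np.float64(0.0)] a -0.028 tilt->0.175 ref 0.175
4 [np.float64(0.08), np.float64(0.0)] a -0.028 tilt->0.175 ref 0.175
5 [np.float64(0.08), np.float64(0.0)] a -0.029 tilt->0.175 ref 0.175
6 [np.float64(0.09), np.float64(0.0)] a -0.029 tilt->0.175 ref 0.175
7 [np.float64(0.08), np.float64(0.0)] a -0.029 tilt->0.175 ref 0.175
8 [np.float64(0.08), np.float64(0.0)] a -0.029 tilt->0.175 ref 0.175
9 [np.float64(0.08), np.float64(0.0)] a -0.028 tilt->0.175 ref 0.175
10 [np.float64(0.08), np.float64(0.0)] a -0.028 tilt->0.175 ref 0.175
```

>>> apply_moves(
  deltas=[
    [0, 0.05, 0, 0, 2.9],
    [0, 0.05, 0, 0, 2.9],
    [0, 0.08, 0, 0, 2.9],
    [0, 0.08, 0, 0, 2.9],
    [0, 0.08, 0, 0, 2.9],
    [0, 0.08, 0, 0, 2.9],
    [0, 0.08, 0, 0, 2.9],
    [0, 0.08, 0, 0, 2.9],
    [0, 0.08, 0, 0, 2.9],
  ],
)

```text
t: 12.45
ee_pos: [530.7, -100.6, 302.3]
tcp_rot: [3.141, 0.0, 1.396]
contact_force: [-0.5, -0.3, 5.6]
grip_width: 28.8
finger_force: 20.6
```

```bash
python3 step.py "[0.05,0.05,0.08,0.08,0.08,0.08,0.08,0.08,0.08]" 0.175 0.4
```

```text
meas (12.45, 0.1750314938223261, 2510)
meas (12.5, 0.17522658029904703, 2519)
t 12.55 a_meas -0.029 cmd -0.028 F [-0.5 -0.3  5.6] w 28.8 th 0.175 v 0.000 K 1.82 b -0.013 res [-0.    -0.001 -0.     0.     0.    -0.   ]
1 [np.float64(0.01), np.float64(0.0)] a -0.029 tilt->0.175 ref 0.175
2 [np.float64(0.01), np.float64(0.0)] a -0.029 tilt->0.175 ref 0.175
3 [np.float64(0.01), np.float64(0.0)] a -0.029 tilt->0.175 ref 0.175
4 [np.float64(0.0), np.float64(0.0)] a -0.029 tilt->0.175 ref 0.175
5 [np.float64(-0.0), np.float64(-0.0)] a -0.028 tilt->0.175 ref 0.175
6 [np.float64(-0.0), np.float64(-0.0)] a -0.028 tilt->0.175 ref 0.175
7 [np.float64(-0.0), np.float64(-0.0)] a -0.028 tilt->0.175 ref 0.175
8 [np.float64(-0.0), np.float64(-0.0)] a -0.028 tilt->0.175 ref 0.175
9 [np.float64(-0.0), np.float64(-0.0)] a -0.028 tilt->0.175 ref 0.175
10 [np.float64(-0.0), np.float64(-0.0)] a -0.028 tilt->0.175 ref 0.175
```

>>> apply_moves(
  deltas=[
    [0, 0, 0, 0, 2.9],
    [0, 0, 0, 0, 2.9],
    [0, 0, 0, 0, 2.9],
    [0, 0, 0, 0, 2.9],
    [0, 0, 0, 0, 2.9],
    [0, 0, 0, 0, 2.9],
    [0, 0, 0, 0, 2.9],
    [0, 0, 0, 0, 2.9],
    [0, 0, 0, 0, 2.9],
    [0, 0, 0, 0, 2.9],
  ],
)

```text
t: 13.55
ee_pos: [530.7, -100.6, 302.3]
tcp_rot: [3.141, 0.0, 1.396]
contact_force: [-1.1, -0.3, 5.0]
grip_width: 29.2
finger_force: 20.6
```

```bash
python3 step.py "[0,0,0,0,0,0,0,0,0,0]" 0.175 0.4
```

```text
meas (13.55, 0.17484597636386115, 2519)
meas (13.6, 0.17534252387948615, 2532)
t 13.65 a_meas -0.029 cmd -0.028 F [-1.1 -0.3  5. ] w 29.2 th 0.175 v 0.000 K 1.83 b -0.014 res [-0.  0. -0. -0.  0. -0.]
1 [np.float64(0.01), np.float64(0.0)] a -0.029 tilt->0.175 ref 0.175
2 [np.float64(0.01), np.float64(0.0)] a -0.029 tilt->0.175 ref 0.175
3 [np.float64(0.01), np.float64(0.0)] a -0.029 tilt->0.175 ref 0.175
4 [np.float64(0.0), np.float64(0.0)] a -0.029 tilt->0.175 ref 0.175
5 [np.float64(-0.0), np.float64(-0.0)] a -0.028 tilt->0.175 ref 0.175
6 [np.float64(-0.0), np.float64(-0.0)] a -0.028 tilt->0.175 ref 0.175
7 [np.float64(-0.0), np.float64(-0.0)] a -0.028 tilt->0.175 ref 0.175
8 [np.float64(-0.0), np.float64(-0.0)] a -0.028 tilt->0.175 ref 0.175
9 [np.float64(-0.0), np.float64(-0.0)] a -0.028 tilt->0.175 ref 0.175
10 [np.float64(-0.0), np.float64(-0.0)] a -0.028 tilt->0.175 ref 0.175
```

>>> apply_moves(
  deltas=[
    [0, 0, 0, 0, 2.9],
    [0, 0, 0, 0, 2.9],
    [0, 0, 0, 0, 2.9],
    [0, 0, 0, 0, 2.9],
    [0, 0, 0, 0, 2.9],
    [0, 0, 0, 0, 2.9],
    [0, 0, 0, 0, 2.9],
    [0, 0, 0, 0, 2.9],
    [0, 0, 0, 0, 2.9],
    [0, 0, 0, 0, 2.9],
  ],
)

```text
t: 14.65
ee_pos: [530.7, -100.6, 302.3]
tcp_rot: [3.141, 0.0, 1.396]
contact_force: [-0.3, 0.2, 5.5]
grip_width: 28.9
finger_force: 20.6
```

```bash
python3 step.py "[0,0,0,0,0,0,0,0,0,0]" 0.175 0.4 | head -3
```

```text
meas (14.65, 0.17531864255822527, 2527)
meas (14.7, 0.17541969973679195, 2516)
t 14.75 a_meas -0.029 cmd -0.028 F [-0.3  0.2  5.5] w 28.9 th 0.175 v 0.000 K 1.83 b -0.014 res [-0. -0.  0. -0.  0. -0.]
```

>>> apply_moves(
  deltas=[
    [0, 0, 0, 0, 2.9],
    [0, 0, 0, 0, 2.9],
    [0, 0, 0, 0, 2.9],
    [0, 0, 0, 0, 2.9],
    [0, 0, 0, 0, 2.9],
    [0, 0, 0, 0, 2.9],
    [0, 0, 0, 0, 2.9],
    [0, 0, 0, 0, 2.9],
  ],
)

```text
t: 15.55
ee_pos: [530.7, -100.6, 302.3]
tcp_rot: [3.141, 0.0, 1.396]
contact_force: [-0.3, 0.3, 5.6]
grip_width: 29.0
finger_force: 20.6
```

```bash
python3 step.py "[0,0,0,0,0,0,0,0]" 0.175 0.4 | head -3
```

```text
meas (15.55, 0.17517889831563632, 2512)
meas (15.6, 0.17530571623035804, 2527)
t 15.65 a_meas -0.029 cmd -0.028 F [-0.3  0.3  5.6] w 29.0 th 0.175 v 0.000 K 1.83 b -0.014 res [ 0. -0. -0. -0.  0. -0.]
```

>>> apply_moves(
  deltas=[
    [0, 0, 0, 0, 2.9],
    [0, 0, 0, 0, 2.9],
    [0, 0, 0, 0, 2.9],
    [0, 0, 0, 0, 2.9],
    [0, 0, 0, 0, 2.9],
    [0, 0, 0, 0, 2.9],
  ],
)

```text
t: 16.25
ee_pos: [530.7, -100.6, 302.3]
tcp_rot: [3.141, 0.0, 1.396]
contact_force: [0.0, -0.2, 5.7]
grip_width: 29.2
finger_force: 20.6
```

```bash
sed -i 's/(p\[2\]-2)\/.25,p\[3\]\/.03/(p[2]-1.91)\/.06,(p[3]+.028)\/.01/' ctl.py; python3 step.py "[0,0,0,0,0,0]" -0.355 3.5
```

```text
meas (16.25, 0.17520202060490864, 2514)
meas (16.3, 0.17557003594492987, 2512)
t 16.35 a_meas -0.029 cmd -0.028 F [ 0.  -0.2  5.7] w 29.2 th 0.175 v 0.000 K 1.91 b -0.029 res [-0. -0.  0.  0.  0. -0.]
1 [np.float64(1.82), np.float64(0.16)] a -0.142 tilt->0.174 ref 0.160
2 [np.float64(2.11), np.float64(0.2)] a -0.161 tilt->0.166 ref 0.145
3 [np.float64(1.57), np.float64(0.12)] a -0.127 tilt->0.152 ref 0.130
4 [np.float64(0.76), np.float64(0.04)] a -0.076 tilt->0.134 ref 0.115
5 [np.float64(-0.01), np.float64(-0.0)] a -0.028 tilt->0.113 ref 0.100
6 [np.float64(-0.55), np.float64(-0.01)] a 0.006 tilt->0.092 ref 0.084
7 [np.float64(-0.85), np.float64(-0.0)] a 0.025 tilt->0.072 ref 0.069
8 [np.float64(-0.94), np.float64(0.0)] a 0.031 tilt->0.053 ref 0.054
9 [np.float64(-0.91), np.float64(0.0)] a 0.029 tilt->0.037 ref 0.039
10 [np.float64(-0.83), np.float64(-0.0)] a 0.023 tilt->0.021 ref 0.024
```

The hold has run over 8 s without leaving the band. Now I lower.

>>> apply_moves(
  deltas=[
    [0, 1.8, 0.16, 0, 2.9],
    [0, 2.1, 0.2, 0, 2.9],
    [0, 1.6, 0.12, 0, 2.9],
    [0, 0.8, 0.04, 0, 2.9],
    [0, 0, 0, 0, 2.9],
    [0, -0.5, -0.01, 0, 2.9],
  ],
)

```text
t: 16.95
ee_pos: [525.1, -99.6, 302.4]
tcp_rot: [3.141, 0.0, 1.396]
contact_force: [1.9, -0.4, 2.1]
grip_width: 29.3
finger_force: 20.4
```

```bash
python3 step.py "[1.8,2.1,1.6,0.8,0,-0.5]" -0.355 2.9
```

```text
meas (16.95, 0.0993089006081583, 2719)
meas (17.0, 0.09017040561983673, 2744)
t 17.05 a_meas 0.006 cmd 0.003 F [ 1.9 -0.4  2.1] w 29.3 th 0.079 v -0.191 K 1.91 b -0.028 res [-0.    -0.     0.002  0.002 -0.001 -0.001]
1 [np.float64(-0.41), np.float64(0.01)] a 0.029 tilt->0.061 ref 0.064
2 [np.float64(-0.49), np.float64(0.01)] a 0.034 tilt->0.044 ref 0.049
3 [np.float64(-0.41), np.float64(0.01)] a 0.028 tilt->0.029 ref 0.034
4 [np.float64(-0.28), np.float64(0.0)] a 0.020 tilt->0.015 ref 0.019
5 [np.float64(-0.17), np.float64(0.0)] a 0.014 tilt->0.001 ref 0.004
6 [np.float64(-0.13), np.float64(0.0)] a 0.011 tilt->-0.012 ref -0.011
7 [np.float64(-0.14), np.float64(0.0)] a 0.012 tilt->-0.026 ref -0.026
8 [np.float64(-0.21), np.float64(0.0)] a 0.016 tilt->-0.040 ref -0.041
9 [np.float64(-0.3), np.float64(0.0)] a 0.022 tilt->-0.055 ref -0.055
10 [np.float64(-0.4), np.float64(0.01)] a 0.028 tilt->-0.070 ref -0.070
```

>>> apply_moves(
  deltas=[
    [0, -0.41, 0.01, 0, 2.9],
    [0, -0.49, 0.01, 0, 2.9],
    [0, -0.41, 0.01, 0, 2.9],
    [0, -0.28, 0, 0, 2.9],
    [0, -0.17, 0, 0, 2.9],
    [0, -0.13, 0, 0, 2.9],
  ],
)

```text
t: 17.65
ee_pos: [524.1, -99.4, 302.2]
tcp_rot: [-3.14, -0.0, 1.396]
contact_force: [-2.3, 0.3, 7.1]
grip_width: 29.0
finger_force: 20.8
```

```bash
python3 step.py "[-0.41,-0.49,-0.41,-0.28,-0.17,-0.13]" -0.355 2.2
```

```text
meas (17.65, 0.016680046256093976, 2921)
meas (17.7, 0.013187325249413694, 2941)
t 17.75 a_meas 0.013 cmd 0.011 F [-2.3  0.3  7.1] w 29.0 th 0.007 v -0.077 K 1.84 b -0.012 res [ 0.     0.001  0.004  0.004 -0.001 -0.002]
1 [np.float64(1.12), np.float64(0.03)] a -0.059 tilt->-0.001 ref -0.009
2 [np.float64(1.31), np.float64(0.04)] a -0.071 tilt->-0.013 ref -0.026
3 [np.float64(0.99), np.float64(0.02)] a -0.051 tilt->-0.029 ref -0.042
4 [np.float64(0.49), np.float64(0.0)] a -0.020 tilt->-0.047 ref -0.058
5 [np.float64(0.01), np.float64(-0.0)] a 0.010 tilt->-0.067 ref -0.075
6 [np.float64(-0.34), np.float64(0.01)] a 0.032 tilt->-0.087 ref -0.091
7 [np.float64(-0.55), np.float64(0.02)] a 0.045 tilt->-0.107 ref -0.108
8 [np.float64(-0.63), np.float64(0.02)] a 0.050 tilt->-0.125 ref -0.124
9 [np.float64(-0.63), np.float64(0.02)] a 0.050 tilt->-0.142 ref -0.141
10 [np.float64(-0.6), np.float64(0.02)] a 0.048 tilt->-0.159 ref -0.157
```

```bash
sed -i 's/win=3.5/win=1.6/; s/(p\[3\]+.028)\/.01/(p[3]+.01)\/.02/' ctl.py; python3 - <<'E'
from ctl import *
th,w,K,b,res=estimate(); print(th,w,K,b,res.round(4))
N=25; A,p=plan(th,w,K,b,th+(-.355-th)*np.clip(np.arange(1,N+1)*.1/2.4,0,1),r=.3); print(p[:10].round(3),A[:10].round(3),[[float(z) for z in x[1:3]] for x in rows(A)[:10]])
E
```

```text
0.009781642928580761 -0.06721836474495256 1.9069614304170606 -0.012631155524430773 [ 0.0004 -0.0004 -0.0002  0.0002  0.     -0.    ]
[ 0.002 -0.008 -0.023 -0.04  -0.059 -0.077 -0.095 -0.112 -0.128 -0.144] [-0.057 -0.069 -0.049 -0.018  0.011  0.033  0.046  0.052  0.053  0.051] [[1.09, 0.03], [1.27, 0.04], [0.96, 0.02], [0.46, 0.0], [-0.01, 0.0], [-0.36, 0.01], [-0.56, 0.02], [-0.65, 0.02], [-0.66, 0.02], [-0.65, 0.02]]
```

>>> apply_moves(
  deltas=[
    [0, 0.9, 0.02, 0, 2.9],
    [0, 1.1, 0.03, 0, 2.9],
    [0, 0.9, 0.02, 0, 2.9],
    [0, 0.4, 0, 0, 2.9],
    [0, 0, 0, 0, 2.9],
    [0, -0.35, 0.01, 0, 2.9],
  ],
)

```text
t: 18.35
ee_pos: [521.2, -98.9, 302.7]
tcp_rot: [3.139, 0.0, 1.396]
contact_force: [4.0, 0.4, 0.9]
grip_width: 29.2
finger_force: 20.0
```

```bash
python3 step.py "[0.9,1.1,0.9,0.4,0,-0.35]" -0.355 1.9
```

```text
meas (18.35, -0.06924501789531258, 3126)
meas (18.4, -0.07725098270992133, 3135)
t 18.45 a_meas 0.031 cmd 0.033 F [4.  0.4 0.9] w 29.2 th -0.085 v -0.160 K 1.91 b -0.012 res [-0.  0. -0. -0.  0. -0.]
1 [np.float64(-0.18), np.float64(0.01)] a 0.044 tilt->-0.101 ref -0.100
2 [np.float64(-0.24), np.float64(0.01)] a 0.048 tilt->-0.116 ref -0.114
3 [np.float64(-0.24), np.float64(0.01)] a 0.048 tilt->-0.130 ref -0.128
4 [np.float64(-0.22), np.float64(0.01)] a 0.047 tilt->-0.144 ref -0.142
5 [np.float64(-0.22), np.float64(0.01)] a 0.046 tilt->-0.157 ref -0.156
6 [np.float64(-0.23), np.float64(0.01)] a 0.047 tilt->-0.171 ref -0.171
7 [np.float64(-0.27), np.float64(0.01)] a 0.050 tilt->-0.185 ref -0.185
8 [np.float64(-0.32), np.float64(0.01)] a 0.053 tilt->-0.198 ref -0.199
9 [np.float64(-0.37), np.float64(0.02)] a 0.056 tilt->-0.212 ref -0.213
10 [np.float64(-0.43), np.float64(0.02)] a 0.060 tilt->-0.227 ref -0.227
```

>>> apply_moves(
  deltas=[
    [0, -0.18, 0.01, 0, 2.9],
    [0, -0.24, 0.01, 0, 2.9],
    [0, -0.24, 0.01, 0, 2.9],
    [0, -0.22, 0.01, 0, 2.9],
    [0, -0.22, 0.01, 0, 2.9],
    [0, -0.23, 0.01, 0, 2.9],
  ],
)

```text
t: 19.05
ee_pos: [519.1, -98.5, 302.4]
tcp_rot: [3.14, 0.0, 1.396]
contact_force: [3.9, 0.2, 7.1]
grip_width: 29.4
finger_force: 20.6
```

```bash
python3 step.py "[-0.18,-0.24,-0.24,-0.22,-0.22,-0.23]" -0.355 1.4
```

```text
meas (19.05, -0.16905781895953678, 3372)
meas (19.1, -0.1755367068993191, 3371)
t 19.15 a_meas 0.044 cmd 0.047 F [3.9 0.2 7.1] w 29.4 th -0.182 v -0.133 K 1.91 b -0.010 res [ 0. -0.  0. -0.  0. -0.]
1 [np.float64(-0.24), np.float64(0.01)] a 0.062 tilt->-0.195 ref -0.195
2 [np.float64(-0.34), np.float64(0.02)] a 0.069 tilt->-0.208 ref -0.207
3 [np.float64(-0.36), np.float64(0.02)] a 0.070 tilt->-0.221 ref -0.219
4 [np.float64(-0.34), np.float64(0.02)] a 0.069 tilt->-0.233 ref -0.232
5 [np.float64(-0.32), np.float64(0.02)] a 0.067 tilt->-0.245 ref -0.244
6 [np.float64(-0.32), np.float64(0.02)] a 0.067 tilt->-0.257 ref -0.256
7 [np.float64(-0.35), np.float64(0.02)] a 0.069 tilt->-0.269 ref -0.269
8 [np.float64(-0.43), np.float64(0.03)] a 0.074 tilt->-0.282 ref -0.281
9 [np.float64(-0.56), np.float64(0.04)] a 0.082 tilt->-0.295 ref -0.293
10 [np.float64(-0.75), np.float64(0.05)] a 0.094 tilt->-0.307 ref -0.306
```

>>> apply_moves(
  deltas=[
    [0, -0.24, 0.01, 0, 2.9],
    [0, -0.34, 0.02, 0, 2.9],
    [0, -0.36, 0.02, 0, 2.9],
    [0, -0.34, 0.02, 0, 2.9],
    [0, -0.33, 0.02, 0, 2.9],
    [0, -0.33, 0.02, 0, 2.9],
    [0, -0.36, 0.02, 0, 2.9],
  ],
)

```text
t: 19.85
ee_pos: [515.6, -97.9, 302.0]
tcp_rot: [3.14, -0.0, 1.396]
contact_force: [5.6, -0.2, 5.4]
grip_width: 29.1
finger_force: 20.6
```

```bash
python3 step.py "[-0.24,-0.34,-0.36,-0.34,-0.33,-0.33,-0.36]" -0.37 0.8
```

```text
meas (19.85, -0.2638350627453853, 3563)
meas (19.9, -0.26924588482381967, 3584)
t 19.95 a_meas 0.067 cmd 0.070 F [ 5.6 -0.2  5.4] w 29.1 th -0.275 v -0.116 K 1.91 b -0.008 res [ 0. -0. -0.  0.  0. -0.]
1 [np.float64(-0.01), np.float64(0.0)] a 0.070 tilt->-0.287 ref -0.287
2 [np.float64(-0.09), np.float64(0.01)] a 0.075 tilt->-0.299 ref -0.299
3 [np.float64(-0.23), np.float64(0.02)] a 0.084 tilt->-0.312 ref -0.311
4 [np.float64(-0.42), np.float64(0.03)] a 0.096 tilt->-0.324 ref -0.323
5 [np.float64(-0.64), np.float64(0.06)] a 0.110 tilt->-0.336 ref -0.334
6 [np.float64(-0.88), np.float64(0.09)] a 0.125 tilt->-0.347 ref -0.346
7 [np.float64(-1.07), np.float64(0.11)] a 0.137 tilt->-0.356 ref -0.358
8 [np.float64(-1.18), np.float64(0.13)] a 0.144 tilt->-0.363 ref -0.370
9 [np.float64(-1.18), np.float64(0.13)] a 0.144 tilt->-0.368 ref -0.370
10 [np.float64(-1.09), np.float64(0.11)] a 0.138 tilt->-0.371 ref -0.370
```

>>> apply_moves(
  deltas=[
    [0, 0, 0, 0, 2.9],
    [0, -0.08, 0.01, 0, 2.9],
    [0, -0.2, 0.02, 0, 2.9],
    [0, -0.3, 0.03, 0, 2.9],
    [0, -0.4, 0.04, 0, 2.9],
    [0, -0.5, 0.05, 0, 2.9],
    [0, -0.5, 0.05, 0, 2.9],
  ],
)

```text
t: 20.65
ee_pos: [510.8, -97.1, 301.8]
tcp_rot: [3.14, 0.0, 1.396]
contact_force: [5.7, -1.0, 4.7]
grip_width: 29.2
finger_force: 20.7
```

```bash
python3 step.py "[0,-0.08,-0.2,-0.3,-0.4,-0.5,-0.5]" -0.37 0.5|head -4
```

```text
meas (20.65, -0.3486945795669201, 3752)
meas (20.7, -0.35012770353721473, 3761)
t 20.75 a_meas 0.097 cmd 0.101 F [ 5.7 -1.   4.7] w 29.2 th -0.350 v 0.002 K 1.90 b -0.005 res [-0.  0.  0. -0.  0.]
1 [np.float64(0.57), np.float64(-0.05)] a 0.066 tilt->-0.350 ref -0.354
```

The table has landed gently on the rear rest. I walk the lever back to its relaxed angle.

>>> apply_moves(
  deltas=[
    [0, 0.8, -0.06, 0, 2.9],
    [0, 1.6, -0.08, 0, 2.9],
    [0, 2.4, -0.06, 0, 2.9],
    [0, 3.2, 0, 0, 2.9],
    [0, 4.15, 0.12, 0, 2.9],
    [0, 5.1, 0.3, 0, 2.9],
    [0, 5.9, 0.5, 0, 2.9],
    [0, 6.65, 0.73, 0, 2.9],
    [0, 7.1, 0.89, 0, 2.9],
    [0, 7.45, 1.03, 0, 2.9],
  ],
)

```text
t: 21.75
ee_pos: [583.9, -110.0, 290.8]
tcp_rot: [-3.141, 0.0, 1.396]
contact_force: [-2.0, -0.6, 3.6]
grip_width: 29.2
finger_force: 20.3
```

>>> apply_moves(
  deltas=[
    [0, 0, 0, 0, 2.9],
    [0, 0, 0, 0, 3.3],
    [0, 0, 0, 0, 3.8],
    [0, 0, 0, 0, 4.6],
    [0, 0, 0, 0, 5.6],
    [0, 0, 0, 0, 7],
    [0, 0, 0, 0, 8.5],
    [0, 0, 0, 0, 8.5],
    [0, 0, 0, 0, 8.5],
  ],
)

```text
t: 22.65
ee_pos: [583.6, -109.9, 291.0]
tcp_rot: [-3.142, 0.0, 1.396]
contact_force: [0.9, -1.2, 0.1]
grip_width: 85.2
finger_force: 0.0
```

```bash
python3 - <<'E'
from ctl import *
t,a,f,s=hand(); print(t,a,f,s["contact_force"],s["grip_width"],s["finger_force"],tilt())
im,W,v,u=cloud("wrist"); F=fix(W,YAW,P)
hsv=cv2.cvtColor(im,cv2.COLOR_RGB2HSV)[v,u]
k=(hsv[:,1]>130)&((hsv[:,0]<8)|(hsv[:,0]>172))&(F[:,1]<-235)&(F[:,1]>-320)&(F[:,2]>130)&(F[:,2]<175)
print(k.sum(),np.percentile(F[k],[2,50,98],axis=0).round(1))
E
```

```text
22.65 -0.3737630129650952 [  58.41939573 -275.98277253  140.98534105] [ 0.85339098 -1.16543146  0.08555987] 85.18565065935525 0.0 (22.65, -0.35021999036072254, 3784)
7248 [[  44.7 -313.6  152.7]
 [  58.5 -270.   160.5]
 [  72.  -236.1  163. ]]
```

The fingers are open and the handle is centred and free. I back straight up.

>>> apply_moves(
  deltas=[
    [0, 0, -1, 0, 8.5],
    [0, 0, -2.5, 0, 8.5],
    [0, 0, -4.5, 0, 8.5],
    [0, 0, -6.5, 0, 8.5],
    [0, 0, -8.5, 0, 8.5],
    [0, 0, -10.5, 0, 8.5],
    [0, 0, -12, 0, 8.5],
    [0, 0, -12, 0, 8.5],
    [0, 0, -12, 0, 8.5],
  ],
)

```text
t: 23.65
ee_pos: [583.6, -109.9, 410.9]
tcp_rot: [3.141, 0.0, 1.396]
contact_force: [0.0, -0.3, -0.7]
grip_width: 85.0
finger_force: 0.0
```

```bash
python3 - <<'E'
from ctl import *
s=bot.state(); print(s["t"],s["ee_pos"],s["contact_force"],tilt(),tilt())
print([np.round(x["centre"]) for x in landmark_of("side","grip")[:1]])
print(bot.close_job())
E
```

```text
23.65 [ 583.55981808 -109.90557422  410.90214751] [ 0.04829618 -0.25213113 -0.69303648] (23.65, -0.3500017376324783, 3749) (23.7, -0.34966031901195005, 3753)
[array([ 585., -105.,  301.])]
the job is handed in; nothing more can be done
None
```

I held the table within 5 degrees of 10 degrees tilt for about 8 s, lowered it onto the rear rest at about 0.1 rad/s, let go of the lever and handed the job in at about 24 s; no verdict came back.

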